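# Pass a moisture tin through the sprung intake gate

## Robot

A 6-joint arm with a two-finger parallel gripper is mounted at the origin on the work surface; the furniture and walls round the work are solid. World frame = base frame: x ahead of the robot, y to its left, z up, the work surface at z = 0. Lengths are in m, angles in rad, forces in N, time in s.
With the tool pointing down it reaches from about 0.25 to 0.775 m from the base axis. Payload 4 kg.
Tool frame: the origin (TCP) lies midway between the tips of the shut fingers; the grasp point (between the pads) lies 19 mm behind it (robot.grasp_offset is the distance from the TCP to the grasp point, in m); z points along the fingers, y is the direction in which the jaws open and shut (so a half turn about z gives the same grasp; the last joint's range is limited). The gripper opens to 94 mm and grips with 3 to 60 N. Pads are 16 mm wide; open, the fingers measure 119 mm over their backs; the gripper's body (75 mm by 177 mm) begins 78 mm behind the grasp point.
Start: joints at [-0.103, 0.087, 1.371, -0, 1.684, -0.103], TCP at [0.55, -0, 0.206] pointing down, gripper open.
Joint ranges: [-3.1, 3.1], [-0.76, 2.03], [0.27, 2.55], [-1.08, 4.22], [0.17, 2.65], [-2.57, 2.57]. Speed limits (rad/s): [2.79, 2.79, 3.14, 3.14, 3.14, 3.14].

## Interface

Orientations are given as [roll, pitch, yaw] about the fixed x, y, z axes, in that order (R = Rz(yaw) Ry(pitch) Rx(roll)).
In Python, from bench import status, viewer, order, robot gives the robot as it stands. The module is installed in compiled form; this text tells all that it offers.
- The arm moves only by the tool move_arm, never from a script. Its argument "targets" is a list of rows, each a list of 3 entries, a list of its own where there are three numbers: the shift along the tool's x, y, z in mm, then the turn, a rotation vector about the tool's x, y, z in degrees, then the opening, from -1 (shut) to 1 (fully open). A call has 1 to 20 rows; each row is the pose to reach, as a shift and turn from the pose commanded when the call began, along the tool's axes at that moment; what a row does not reach only later rows make up. A row lasts 1/8 s, in which the tool goes at most 62.5 mm and 10.7 degrees, less where a joint would pass 70% of its speed; a pose out of reach is approached as far as the arm can. A call with a gripper value outside its range is refused whole. The fingers move at their own pace and stop on an object; the grip force is fixed at half the most. Time passes only in rows, so rows that repeat a pose let the fingers close. It gives the time, the measured TCP pose, the force and the opening at its end, in the units of the state.
- status.get_obs(): the state, without advancing time (a new reading comes with each control period).
- viewer.snapshot(name): name is "scene" or "side" or "wrist"; returns the picture (480x640x3 uint8, red, green, blue); there is no depth.
- viewer.camera_model(name): a dict with "K" (3x3 intrinsics, pixels), "xyz" and "attitude" of the camera in the world; the wrist camera has in their place "T_tool_cam" (4x4, takes a point from camera to tool coordinates, whose origin is the TCP and whose axes are the flange's). Camera axes: x right, y up, looking along -z (the intrinsics and any distortion apply to the point x, -y, -z); pixel columns grow to the right and rows downward; lengths in m; the calibration is good to about 2 mm. A picture is of the moment at which its call begins: read the wrist's pose just before it. camera_model takes no time and is no camera call.
- order.close_job(): hands the job in, once; it reports no verdict.
The state is a dict: "time": time; "joint_positions": joint angles; "qvel": joint speeds; "joint_torque": joint torques, N m; "tool_pos": TCP position; "ee_rot": TCP orientation; "wrist_force": force on the tool from outside, world axes, zero at the start; "wrist_torque": the same for the moment, N m; "width": finger opening in m.
Only numpy, scipy, OpenCV 4.12 (cv2) and the standard library are available. Lean on these libraries where they do the work, as an engineer would, in place of code of your own. Each camera call takes 0.05 s, during which the arm holds its last target. There are 200 camera calls.

## Task

Stand the lidded moisture tin on the loading plate of the intake chute, then push it in with the fingers through the one-way sprung gate and on until it presses the hidden sprung plunger at the back: make the plunger give by about half of its travel and keep it so for about a second, but never drive it to its end. Then ease off a little and lift the fingers out, so that the tin stays inside and the gate swings shut behind it. Handle the chute gently and leave the open tin alone.

Things in the scene. Friction and masses are not known exactly. Their poses are not given: they have to be found in the camera images.
- tin: lidded aluminium moisture tin, the one to pass in: round, 40 mm high, lid 68 mm and body 64 mm across (it meets things as a 64 mm cylinder 36 mm high), 0.11 to 0.22 kg. Origin at the centre of its underside, z up. Starts upright on the table, left of the chute's open end.
- open_tin: similar tin without a lid, 64 mm across, 36 mm high, on the robot's side of the chute; to be left alone. Origin at the centre of its underside.
- chute: intake chute of slippery polished sheet steel, fixed. Origin on the table under the gate line, mid-entry; x is the pushing direction (roughly to the robot's right), y to its left, z up. 3 mm floor plate, x -110 to 200 mm, 108 wide. Flared guides (33 mm high) at x -42 to -15; then walls (inner faces y -36, +36 at the entry and +51 past the gate) and roof, top 50 mm over the table, underside 47.
- load_spot (a point): middle of the open loading plate (chute x -110 to -42), on its top, 3 mm above the table, at chute x -72, y 0: where the centre of the tin's underside should be put. Axes as the chute's.
- slot_end (a point): end of the roof's finger slot, at chute x 122, y 0, 50 mm over the table. The slot is 46 mm wide (y -23 to +23) and open from the entry to here, so that fingers pointing down can follow the tin; the tin is too wide to go in by it. Beyond, the closed hood (same height) hides the plunger. Axes as the chute's.
- gate_hinge (a point): the gate's upright hinge, at chute x 0, y 46, half way up the gate. The gate is a plate 80 mm long, 6 to 40 mm over the table, across the entry when shut. Pushing the tin through takes 1.5 N at first and some 5 to 10 N half way; it presses what passes toward chute -y. It shuts by itself in about 1 s, if the tin's centre is past chute x 108 and the fingers are out.
- gate (a joint): angle of the sprung one-way gate in rad: 0 shut, growing as it swings inward (to chute +x), 1.5 at most. It cannot swing outward: fingers drawn back along the chute may catch on its free edge and jam, so ease back only until the plunger has let go (about 10 mm), then leave straight up through the slot. Fingers deep inside may let it close behind them.
- plunger (a joint): how far the hidden plunger is pressed, m: 0 free, 0.012 its end. Its face (50 mm wide, 9 to 35 mm over the table) looks to chute -x and is somewhere between chute x 146 and 168: feel for it. Gives from 4 N, then 1 N per mm (10 N at half travel). Pressed: over 3 mm (7 N); too far: over 10 mm (14 N). Let go, it pushes the tin back.

How it is judged:
On the way, in this order (a step that is already met when the one before it is completed fails the run):
1. the lidded tin stands released on the loading plate, the gate still shut (x of tin in the frame of chute between -0.11 and -0.04 m and y of tin in the frame of chute between -0.02 and 0.02 m and height (world z) of tin below 0.008 m and angle between tin's own z axis and vertical below 0.1 rad and contact force between the fingers and tin below 0.1 N and value of joint gate below 0.06 rad), for 0.2 s.
2. the tin, upright in the entry, has pushed the gate open (x of tin in the frame of chute between 0 and 0.08 m and angle between tin's own z axis and vertical below 0.15 rad and value of joint gate above 0.4 rad), for 0.05 s.
3. the fingers press the tin against the plunger, which is kept more than 3 mm in for 0.3 s (value of joint plunger above 0.003 m and x of tin in the frame of chute above 0.1 m and contact force between the fingers and tin above 1 N), for 0.3 s.
At the end, for the whole second after the job is handed in: The lidded tin stands upright and at rest on the chute's floor behind the gate (its centre 100 to 145 mm past the gate line), the plunger is released (within 2 mm of free), and the gate is shut to within 0.06 rad (x of tin in the frame of chute between 0.1 and 0.145 m and y of tin in the frame of chute between -0.02 and 0.025 m and height (world z) of tin below 0.008 m and angle between tin's own z axis and vertical below 0.1 rad and linear speed of tin below 0.02 m/s and value of joint gate below 0.06 rad and value of joint plunger below 0.002 m); the robot touches nothing.
It fails at once if the plunger is driven more than 10 mm in (over 14 N) (value of joint plunger above 0.01 m).
It fails at once if the robot presses on the chute or its gate with more than 20 N (contact force between the arm and chute above 20 N).
It fails at once if the fingers press on the chute or its gate with more than 20 N (contact force between the fingers and chute above 20 N).
It fails at once if the open tin is moved by more than 20 mm (distance of open_tin from where it was at the start of the episode above 0.02 m).
It also fails if it takes over 72 s, if anything falls off the work surface, if the arm or the gripper's body presses on something with over 40 N, if the wrist force passes 120 N, or if a joint passes its speed limit or range.

## Working session

There is one attempt and no reset: what is moved stays moved. The work goes in short steps, Python scripts to look and compute and a tool call to move; the robot and the scene stay as the last step left them, time stands still between calls to the robot, and variables do not carry over. Pictures are saved under pics/ and viewed, about 8 in all and at most 12, crops included, and the job is handed in when it is done.

Besides the shell and the picture viewer there is one more tool, called after "Request:" as name(argument=value, ...) on one line, values as JSON. move_arm: Moves the arm, as the interface text tells. Its arguments: {"type":"object","properties":{"targets":{"type":"array"}},"required":["targets"]}

```bash
mkdir -p pics; cat > h.py <<'E'
import numpy as np, cv2
from scipy.spatial.transform import Rotation as Ro
from bench import status, viewer, order, robot
def snap(n,f):
    o=status.get_obs(); im=viewer.snapshot(n); cv2.imwrite('pics/'+f,im[:,:,::-1]); return o,im
def cam(n,o):
    m=viewer.camera_model(n); K=np.array(m['K'])
    if 'T_tool_cam' in m:
        T=np.array(m['T_tool_cam']); R=Ro.from_euler('xyz',o['ee_rot']).as_matrix() 
        return K,R@T[:3,:3],R@T[:3,3]+np.array(o['tool_pos'])
    a=np.array(m['attitude']); 
    R=a if a.shape==(3,3) else Ro.from_euler('xyz',a).as_matrix()
    return K,R,np.array(m['xyz'])
def ray(n,o,uv,z):
    K,R,p=cam(n,o); d=np.linalg.inv(K)@[uv[0],uv[1],1]; d=R@(d*[1,-1,-1]); return p+d*(z-p[2])/d[2]
def proj(n,o,P):
    K,R,p=cam(n,o); c=R.T@(np.array(P)-p); q=K@(c*[1,-1,-1]); return q[:2]/q[2]
E
python3 - <<'E'
from h import *
o,a=snap('scene','s1.png');_,b=snap('side','d1.png');_,c=snap('wrist','w1.png')
print(o)
for n in('scene','side','wrist'): print(viewer.camera_model(n))
E
```

```text
{'time': 0.0, 'joint_positions': array([-1.03117505e-01,  8.79297501e-02,  1.37224961e+00, -9.22109300e-06,
        1.68358599e+00, -1.03052682e-01]), 'qvel': array([ 0.00047958, -0.00047436, -0.00102085, -0.00095507,  0.0015492 ,
        0.00021614]), 'joint_torque': array([ 1.28542815e-03, -3.40182602e+01, -3.02423716e+01,  7.18220207e-02,
        3.29729996e-02, -1.13141955e-04]), 'tool_pos': array([5.49452188e-01, 3.92131273e-05, 2.04320332e-01]), 'ee_rot': array([-3.13943054e+00, -2.14390147e-04,  1.57073024e+00]), 'wrist_force': array([-0.77408244,  0.33649411, -0.66563269]), 'wrist_torque': array([-0.00874591, -0.00111142,  0.03857379]), 'width': 0.09387985717341192}
{'K': array([[464.71810657,   0.        , 310.59199762],
       [  0.        , 464.71810657, 241.81970724],
       [  0.        ,   0.        ,   1.        ]]), 'xyz': array([ 0.02413618, -0.35313381,  0.57490197]), 'attitude': array([ 0.92297131,  0.00149953, -0.76709935])}
{'K': array([[530.90843714,   0.        , 324.98394056],
       [  0.        , 530.90843714, 246.48363215],
       [  0.        ,   0.        ,   1.        ]]), 'xyz': array([0.43935016, 0.90144726, 0.52996733]), 'attitude': array([ 1.02679042,  0.00570833, -3.07795284])}
{'K': array([[368.92931267,   0.        , 320.22258146],
       [  0.        , 368.92931267, 238.48759685],
       [  0.        ,   0.        ,   1.        ]]), 'T_tool_cam': array([[-3.29888396e-05,  9.59392411e-01,  2.82074813e-01,
         8.24956525e-02],
       [ 9.99999995e-01,  3.77853200e-06,  1.04099137e-04,
        -1.26309998e-04],
       [ 9.88060929e-05,  2.82074815e-01, -9.59392406e-01,
        -1.78970234e-01],
       [ 0.00000000e+00,  0.00000000e+00,  0.00000000e+00,
         1.00000000e+00]])}
```

View pics/s1.png

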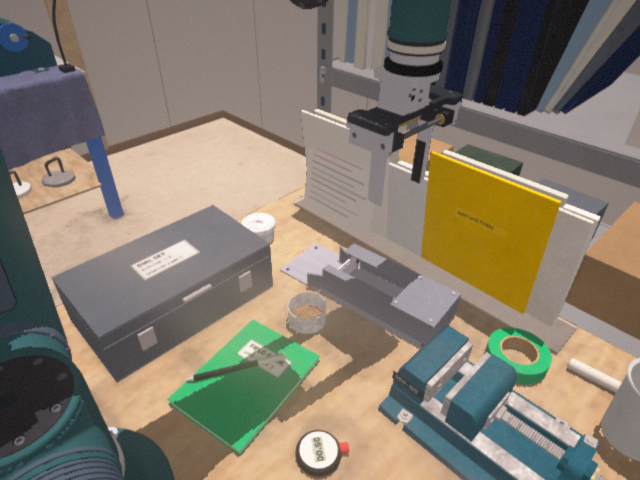

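View pics/w1.png

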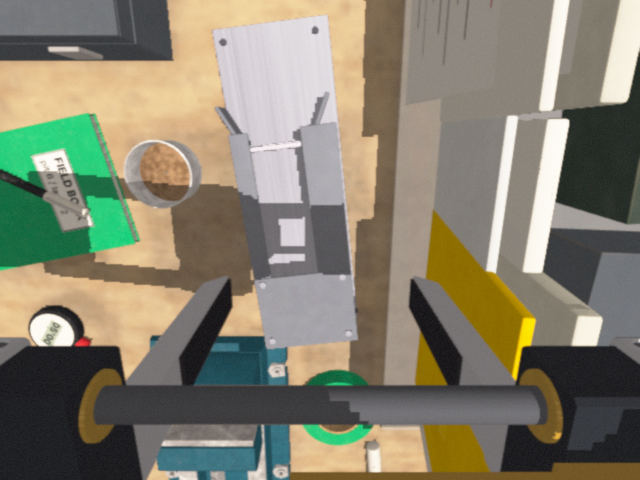

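```bash
python3 - <<'E'
from h import *
o=status.get_obs()
for uv,z in [((214,30),.003),((327,16),.003),((272,347),.05),((356,340),.05),((255,277),.05),((347,272),.05)]: print(uv,ray('wrist',o,uv,z).round(4))
for uv in [(259,222)]: print('tin',ray('scene',o,uv,.04))
E
```

```text
(214, 30) [0.4511 0.1711 0.003 ]
(327, 16) [0.5553 0.1825 0.003 ]
(272, 347) [ 0.4994 -0.1323  0.05  ]
(356, 340) [ 0.5859 -0.124   0.05  ]
(255, 277) [ 0.4858 -0.0546  0.05  ]
(347, 272) [ 0.5751 -0.0493  0.05  ]
tin [0.4852587  0.27663454 0.04      ]
```

View pics/d1.png

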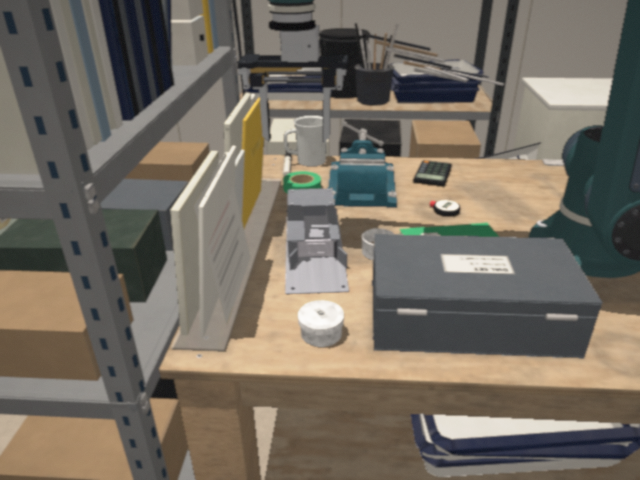

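```bash
python3 - <<'E'
from h import *
o=status.get_obs()
def tri(a,ua,b,ub):
    A=[];B=[]
    for n,u in((a,ua),(b,ub)):
        p=cam(n,o)[2]; d=ray(n,o,u,0)-p; d/=np.linalg.norm(d); M=np.eye(3)-np.outer(d,d); A.append(M);B.append(M@p)
    return np.linalg.solve(sum(A),sum(B)).round(4)
print('yellow',tri('scene',(430,153),'wrist',(433,212)))
print('white end top',tri('scene',(302,111),'side',(244,150)))
print('box corner',tri('scene',(211,208),'side',(590,297)),tri('scene',(272,248),'side',(373,235)), tri('scene',(272,248),'side',(372,308)))
print('binder base', ray('side',o,(222,343),0),ray('wrist',o,(388,300),0),ray('wrist',o,(410,20),0))
print('tin side',[ray('side',o,(321,y),.04).round(4) for y in(315,317)], 'scene',ray('scene',o,(258,221),.04))
im=cv2.imread('pics/d1.png')[270:360,270:370]; im2=cv2.imread('pics/s1.png')[200:260,220:300]
cv2.imwrite('pics/c1.png',np.hstack([cv2.resize(im,(400,360),interpolation=2),cv2.resize(im2,(400,300),interpolation=2)[:300].copy() if 0 else cv2.copyMakeBorder(cv2.resize(im2,(400,300),interpolation=2),0,60,0,0,0)]))
E
```

```text
yellow [0.6187 0.0259 0.2273]
white end top [0.5837 0.241  0.2658]
box corner [0.257  0.3005 0.142 ] [0.4096 0.1399 0.092 ] [0.4346 0.2148 0.017 ]
binder base [0.63323584 0.31199415 0.        ] [ 0.62630587 -0.10321644  0.        ] [0.63194221 0.17993815 0.        ]
tin side [array([0.4871, 0.2877, 0.04  ]), array([0.4868, 0.2924, 0.04  ])] scene [0.48604652 0.28082899 0.04      ]
```

View pics/c1.png

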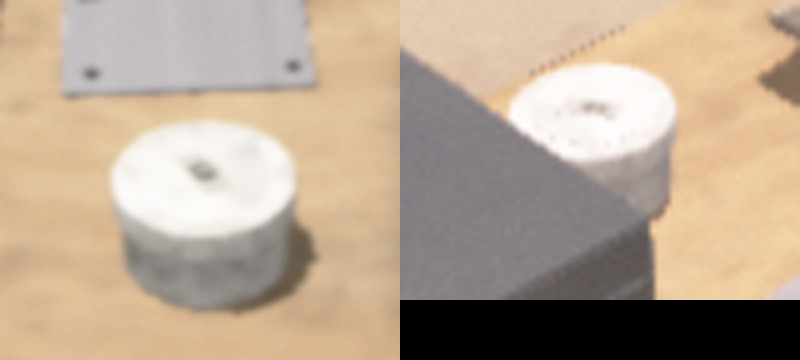

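Request:
move_arm(targets=[[[28, -6, 0], [0, 0, -9.8], 1], [[56, -12, 0], [0, 0, -19.5], 1], [[84, -18, 0], [0, 0, -29.2], 1], [[112, -24, 0], [0, 0, -39], 1], [[140, -30, 0], [0, 0, -48.7], 1], [[168, -36, 0], [0, 0, -58.4], 1], [[196, -42, 0], [0, 0, -68.2], 1], [[224, -48, 0], [0, 0, -77.9], 1], [[252, -54, 0], [0, 0, -87.6], 1], [[280, -62, 0], [0, 0, -97.4], 1], [[280, -62, 0], [0, 0, -97.4], 1], [[280, -62, 0], [0, 0, -97.4], 1]])

```text
time: 1.65
tool_pos: [0.4881, 0.2794, 0.2052]
ee_rot: [-3.141, -0.0, -3.014]
wrist_force: [-0.3, 0.4, 0.0]
width: 0.094
```

```bash
python3 - <<'E'
from h import *
o,im=snap('wrist','w2.png'); print(o['tool_pos'],o['ee_rot'],o['joint_positions'],o['time'])
print(proj('wrist',o,[.486,.283,.04]),ray('wrist',o,(320,240),.04))
E
```

```text
[0.48807242 0.27936244 0.20517927] [-3.14070948e+00 -3.73913069e-04 -3.01440585e+00] [ 4.19508312e-01  1.15422064e-01  1.34059847e+00 -7.42898917e-04
  1.68618465e+00 -1.27856028e+00] 1.65
[324.35582994 218.32614623] [0.50799638 0.28160631 0.04      ]
```

View pics/w2.png

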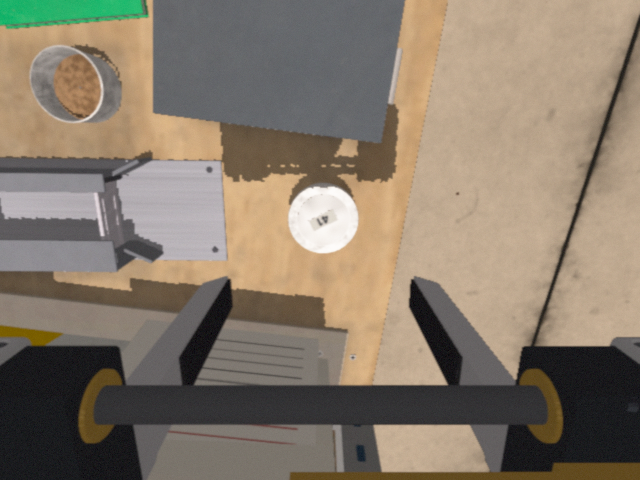

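```bash
python3 - <<'E'
from h import *
o=status.get_obs(); im=cv2.imread('pics/w2.png')
hsv=cv2.cvtColor(im,cv2.COLOR_BGR2HSV); m=((hsv[...,2]>190)&(hsv[...,1]<25)).astype('uint8'); m[:,:280]=0;m[:,370:]=0;m[:170]=0;m[265:]=0
c=max(cv2.findContours(m,0,2)[0],key=cv2.contourArea); (u,v),r=cv2.minEnclosingCircle(c); print(u,v,r)
tin=ray('wrist',o,(u,v),.04); print('tin',tin, 'd',ray('wrist',o,(u+r,v),.04)-tin)
a=ray('wrist',o,(221,160),.003);b=ray('wrist',o,(227,261),.003);print(a,b,(a+b)/2,np.linalg.norm(a-b))
R=Ro.from_euler('xyz',o['ee_rot']).as_matrix(); print('shift mm',1000*R.T@(np.r_[tin[:2],.02]-o['tool_pos']))
E
```

```text
322.8927917480469 218.36351013183594 34.569908142089844
tin [0.48645393 0.28143632 0.04      ] d [-0.00419111  0.03282462  0.        ]
[0.44794532 0.1724998  0.003     ] [0.55596983 0.1846049  0.003     ] [0.50195757 0.17855235 0.003     ] 0.10870064163516693
shift mm [  1.4637581    2.6315825  185.30070041]
```

Request:
move_arm(targets=[[[1.5, 2.5, 40], [0, 0, 0], 1], [[1.5, 2.5, 80], [0, 0, 0], 1], [[1.5, 2.5, 120], [0, 0, 0], 1], [[1.5, 2.5, 150], [0, 0, 0], 1], [[1.5, 2.5, 175], [0, 0, 0], 1], [[1.5, 2.5, 190], [0, 0, 0], 1], [[1.5, 2.5, 195], [0, 0, 0], 1], [[1.5, 2.5, 195], [0, 0, 0], 1], [[1.5, 2.5, 195], [0, 0, 0], -1], [[1.5, 2.5, 195], [0, 0, 0], -1], [[1.5, 2.5, 195], [0, 0, 0], -1], [[1.5, 2.5, 195], [0, 0, 0], -1], [[1.5, 2.5, 195], [0, 0, 0], -1], [[1.5, 2.5, 195], [0, 0, 0], -1]])

```text
time: 3.45
tool_pos: [0.4864, 0.2821, 0.0109]
ee_rot: [-3.141, 0.001, -3.012]
wrist_force: [-0.3, -1.0, 3.3]
width: 0.0619
```

Request:
move_arm(targets=[[[0, 0, -20], [0, 0, 0], -1], [[0, 0, -40], [0, 0, 0], -1], [[0, -20, -40], [0, 0, 0], -1], [[-1, -45, -40], [0, 0, 0], -1], [[-1, -70, -40], [0, 0, 0], -1], [[-2, -95, -40], [0, 0, 0], -1], [[-2.5, -120, -40], [0, 0, 0], -1], [[-2.5, -135, -40], [0, 0, 0], -1], [[-2.5, -140, -35], [0, 0, 0], -1], [[-2.5, -140, -25], [0, 0, 0], -1], [[-2.5, -140, -15], [0, 0, 0], -1], [[-2.5, -140, -15], [0, 0, 0], -1]])

```text
time: 4.95
tool_pos: [0.5054, 0.1442, 0.0238]
ee_rot: [-3.142, -0.003, -3.011]
wrist_force: [0.6, 0.3, -2.6]
width: 0.0623
```

```bash
python3 - <<'E'
from h import *
o,im=snap('wrist','w3.png'); print(o['tool_pos'],o['ee_rot'],o['wrist_force'],o['width'])
_,b=snap('side','d3.png')
cv2.imwrite('pics/c3.png',np.hstack([cv2.resize(im,(400,300)),cv2.resize(b[170:320,220:420],(400,300))])[:,:,::-1])
E
```

```text
[0.50535569 0.14418265 0.02375383] [-3.14158517 -0.00329185 -3.0113898 ] [ 0.55249263  0.25116915 -2.62135304] 0.062251356528265564
```

View pics/c3.png

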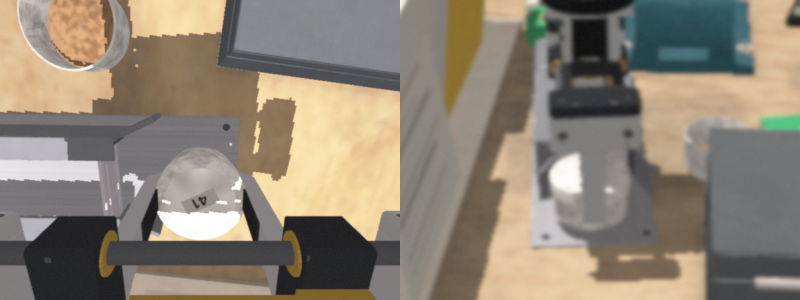

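Request:
move_arm(targets=[[[0, 0, 5], [0, 0, 0], -1], [[0, 0, 9], [0, 0, 0], -1], [[0, 0, 9.5], [0, 0, 0], -1], [[0, 0, 9.5], [0, 0, 0], 0.7], [[0, 0, 9.5], [0, 0, 0], 0.7], [[0, 0, 9.5], [0, 0, 0], 0.7], [[0, 0, 9.5], [0, 0, 0], 0.7], [[0, 0, -10], [0, 0, 0], 0.7], [[0, 0, -40], [0, 0, 0], 0.7], [[0, 0, -75], [0, 0, 0], 0.7], [[0, 30, -75], [0, 0, 0], 0], [[0, 62, -75], [0, 0, 0], -1], [[0, 62, -75], [0, 0, 0], -1], [[0, 62, -75], [0, 0, 0], -1], [[0, 62, -75], [0, 0, 0], -1]])

```text
time: 6.92
tool_pos: [0.4989, 0.2044, 0.1004]
ee_rot: [-3.141, -0.0, -3.013]
wrist_force: [-0.2, 1.2, -0.3]
width: 0.0333
```

```bash
python3 - <<'E'
from h import *
o,im=snap('wrist','w4.png'); print(o['tool_pos'],o['ee_rot'],o['wrist_force'],o['width'])
cv2.imwrite('pics/w4.png',im[:,:,::-1])
E
```

```text
[0.49885105 0.20436175 0.1003518 ] [-3.14113389e+00 -2.25209385e-04 -3.01348420e+00] [-0.1917651   1.17981048 -0.25674832] 0.03326084945047425
```

View pics/w4.png

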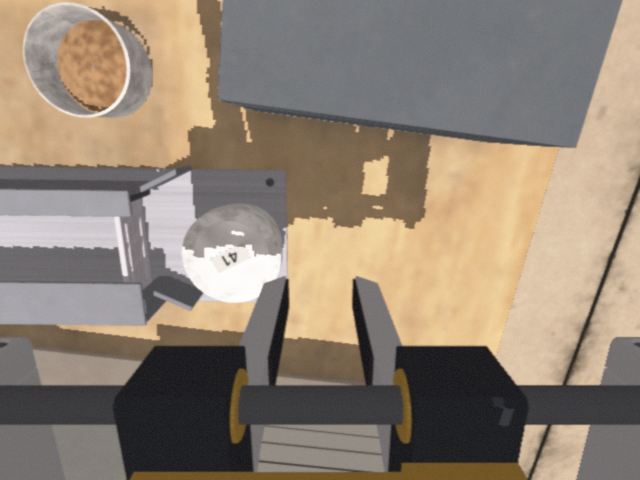

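```bash
python3 - <<'E'
from h import *
o=status.get_obs()
d=np.array([.122,-.9925]);O=np.array([.5159,.0683]);n=np.array([.9925,.122])
def c(p): q=p[:2]-O; return (1000*np.array([q@d,q@n])).round(1)
for name,uv,z in [('tin',(233,253),.043),('slot far',(20,283),.05),('slot near',(20,216),.05),('slot far2',(138,283),.05),('slot near2',(128,215),.05),('plate n',(287,170),.003)]:
    print(name,c(ray('wrist',o,uv,z)))
print('tcp',c(o['tool_pos'])); R=Ro.from_euler('xyz',o['ee_rot']).as_matrix()
print('toolx in chute',d@R[:2,0],n@R[:2,0],'tooly',d@R[:2,1],n@R[:2,1], 'origin rotated')
E
```

```text
tin [-78.2  -2.8]
slot far [64.5 16.9]
slot near [ 54.2 -29.3]
slot far2 [-14.8  16.4]
slot near2 [-14.7 -30.3]
plate n [-112.3  -54.3]
tcp [-137.2   -0.3]
toolx in chute 0.005696655477412847 -0.9999538965006008 tooly -0.9999538441553576 -0.005696673105145666 origin rotated
```

Request:
move_arm(targets=[[[3, 0, 0], [0, 0, 0], -1], [[3, 0, 0], [0, 0, 0], -1], [[3, 0, 30], [0, 0, 0], -1], [[3, 0, 60], [0, 0, 0], -1], [[3, 0, 80], [0, 0, 0], -1], [[3, 0, 88], [0, 0, 0], -1], [[3, 0, 88], [0, 0, 0], -1], [[3, -5, 88], [0, 0, 0], -1], [[3, -10, 88], [0, 0, 0], -1], [[3, -13, 88], [0, 0, 0], -1], [[3, -16, 88], [0, 0, 0], -1], [[3, -19, 88], [0, 0, 0], -1], [[3.5, -22, 88], [0, 0, 0], -1], [[3.5, -25, 88], [0, 0, 0], -1], [[3.5, -28, 88], [0, 0, 0], -1], [[3.5, -31, 88], [0, 0, 0], -1], [[3.5, -34, 88], [0, 0, 0], -1], [[3.5, -34, 88], [0, 0, 0], -1]])

```text
time: 9.22
tool_pos: [0.4997, 0.1706, 0.0124]
ee_rot: [-3.141, 0.0, -3.013]
wrist_force: [0.8, 0.1, 0.7]
width: 0.0004
```

```bash
python3 - <<'E'
from h import *
o,im=snap('wrist','w5.png'); print(o['tool_pos'],o['ee_rot'],o['wrist_force'],o['width'])
_,s=snap('scene','s5.png')
cv2.imwrite('pics/c5.png',np.hstack([cv2.resize(im,(400,300)),cv2.resize(s[220:370,270:470],(400,300))])[:,:,::-1])
E
```

```text
[0.49970747 0.17061006 0.01243458] [-3.14103316e+00  1.58061770e-05 -3.01275392e+00] [0.79719365 0.08376163 0.7062215 ] 0.00043255641726769735
```

View pics/c5.png

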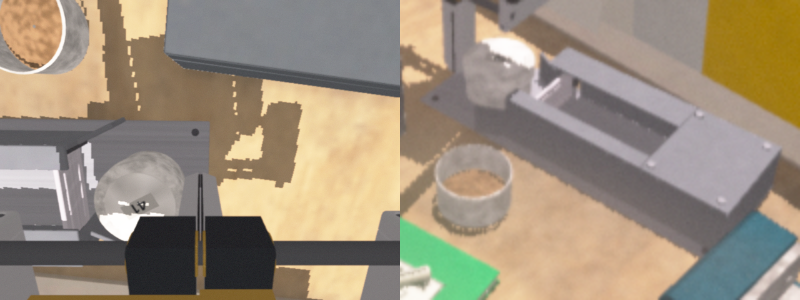

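Request:
move_arm(targets=[[[0, -4, 0], [0, 0, 0], -1], [[0, -8, 0], [0, 0, 0], -1], [[0, -12, 0], [0, 0, 0], -1], [[0.5, -16, 0], [0, 0, 0], -1], [[0.5, -20, 0], [0, 0, 0], -1], [[0.5, -24, 0], [0, 0, 0], -1], [[0.5, -28, 0], [0, 0, 0], -1], [[0.5, -31, 0], [0, 0, 0], -1], [[0.5, -34, 0], [0, 0, 0], -1], [[0.5, -37, 0], [0, 0, 0], -1], [[0.5, -40, 0], [0, 0, 0], -1], [[0.5, -43, 0], [0, 0, 0], -1], [[0.5, -46, 0], [0, 0, 0], -1], [[1, -49, 0], [0, 0, 0], -1], [[1, -52, 0], [0, 0, 0], -1]])

```text
time: 11.2
tool_pos: [0.5044, 0.1211, 0.0125]
ee_rot: [3.138, -0.001, -3.012]
wrist_force: [-3.5, 6.9, 0.7]
width: 0.0003
```

Request:
move_arm(targets=[[[0, -3, 0], [0, 0, 0], -1], [[0, -6, 0], [0, 0, 0], -1], [[0, -9, 0], [0, 0, 0], -1], [[0, -12, 0], [0, 0, 0], -1], [[0.5, -15, 0], [0, 0, 0], -1], [[0.5, -18, 0], [0, 0, 0], -1]])

```text
time: 11.95
tool_pos: [0.5071, 0.1014, 0.0125]
ee_rot: [3.141, -0.0, -3.013]
wrist_force: [-1.3, 5.2, -0.2]
width: 0.0004
```

Tin about x +9, forces modest; going on.

Request:
move_arm(targets=[[[0, -3, 0], [0, 0, 0], -1], [[0, -6, 0], [0, 0, 0], -1], [[0, -9, 0], [0, 0, 0], -1], [[0, -12, 0], [0, 0, 0], -1], [[0, -15, 0], [0, 0, 0], -1], [[0, -18, 0], [0, 0, 0], -1], [[0.5, -21, 0], [0, 0, 0], -1], [[0.5, -24, 0], [0, 0, 0], -1], [[0.5, -27, 0], [0, 0, 0], -1], [[0.5, -30, 0], [0, 0, 0], -1]])

```text
time: 13.2
tool_pos: [0.5107, 0.0713, 0.0126]
ee_rot: [-3.141, 0.0, -3.012]
wrist_force: [-1.1, 3.6, 0.3]
width: 0.0006
```

```bash
python3 - <<'E'
from h import *
o,im=snap('wrist','w6.png'); print(o['tool_pos'],o['ee_rot'],o['wrist_force'],o['width'])
_,s=snap('scene','s6.png')
cv2.imwrite('pics/c6.png',np.hstack([cv2.resize(im,(400,300)),cv2.resize(s[220:370,270:470],(400,300))])[:,:,::-1])
E
```

```text
[0.51074825 0.07132764 0.01255352] [-3.14128718e+00  4.15192611e-04 -3.01245849e+00] [-1.07831319  3.62537887  0.32559956] 0.0006231430225365054
```

View pics/c6.png

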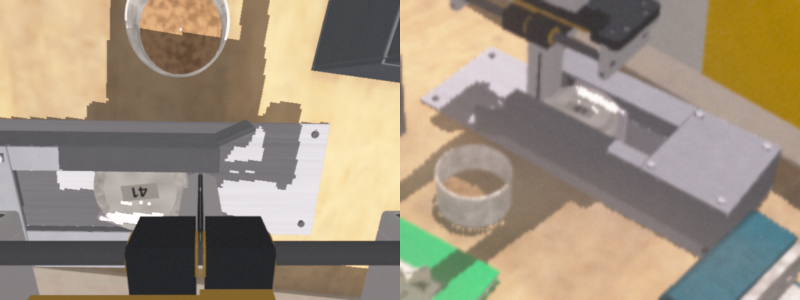

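```bash
python3 - <<'E'
from h import *
o=status.get_obs(); R=Ro.from_euler('xyz',o['ee_rot']).as_matrix()
for dz in(0,-38): print(dz,proj('wrist',o,o['tool_pos']+R@[.008,0,dz/1000])*.625)
print(proj('wrist',o,o['tool_pos']+R@[.020,0,-.038])*.625, proj('wrist',o,o['tool_pos']+R@[.0,0,-.038])*.625)
im=cv2.imread('pics/w6.png')[180:400,200:420]
cv2.imwrite('pics/c7.png',cv2.resize(im,(660,660),interpolation=2)[:600])
E
```

```text
0 [200.06903646 174.27471549]
-38 [200.05397308 195.96857409]
[200.05149325 179.64416733] [200.05556749 206.46435474]
```

View pics/c7.png

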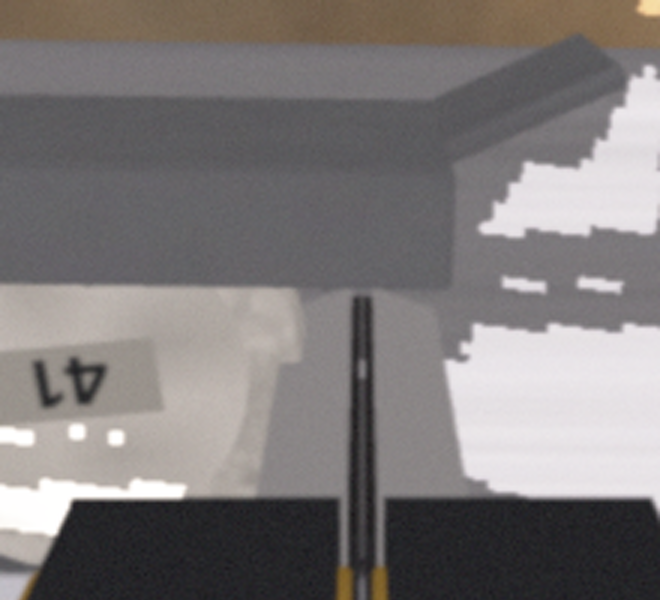

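Request:
move_arm(targets=[[[0, -4, 0], [0, 0, 0], -1], [[0, -8, 0], [0, 0, 0], -1], [[0, -12, 0], [0, 0, 0], -1], [[0, -16, 0], [0, 0, 0], -1], [[0, -20, 0], [0, 0, 0], -1], [[0, -24, 0], [0, 0, 0], -1], [[0.5, -28, 0], [0, 0, 0], -1], [[0.5, -32, 0], [0, 0, 0], -1], [[0.5, -36, 0], [0, 0, 0], -1], [[0.5, -40, 0], [0, 0, 0], -1], [[0.5, -44, 0], [0, 0, 0], -1], [[1, -48, 0], [0, 0, 0], -1], [[1, -52, 0], [0, 0, 0], -1], [[1, -56, 0], [0, 0, 0], -1], [[1, -60, 0], [0, 0, 0], -1], [[1, -60, 0], [0, 0, 0], -1]])

```text
time: 15.3
tool_pos: [0.5171, 0.0119, 0.0126]
ee_rot: [3.141, -0.001, -3.013]
wrist_force: [-1.6, 0.8, 2.1]
width: 0.0003
```

Request:
move_arm(targets=[[[0, -2, 0], [0, 0, 0], -1], [[0, -4, 0], [0, 0, 0], -1], [[0, -6, 0], [0, 0, 0], -1], [[0, -8, 0], [0, 0, 0], -1], [[0, -10, 0], [0, 0, 0], -1], [[0, -12, 0], [0, 0, 0], -1], [[0, -12, 0], [0, 0, 0], -1]])

```text
time: 16.18
tool_pos: [0.5188, -0.0003, 0.0124]
ee_rot: [-3.141, -0.0, -3.013]
wrist_force: [-2.4, 1.3, 0.5]
width: 0.0003
```

Request:
move_arm(targets=[[[0, -1.5, 0], [0, 0, 0], -1], [[0, -3, 0], [0, 0, 0], -1], [[0, -3, 0], [0, 0, 0], -1]])

```text
time: 16.55
tool_pos: [0.5192, -0.0028, 0.0124]
ee_rot: [3.141, 0.0, -3.012]
wrist_force: [-0.8, 2.3, 0.5]
width: 0.0003
```

Request:
move_arm(targets=[[[0, -1.5, 0], [0, 0, 0], -1], [[0, -3, 0], [0, 0, 0], -1], [[0, -3, 0], [0, 0, 0], -1]])

```text
time: 16.92
tool_pos: [0.5195, -0.0064, 0.0124]
ee_rot: [-3.141, -0.0, -3.013]
wrist_force: [-2.5, 0.7, -1.2]
width: 0.0004
```

Request:
move_arm(targets=[[[0, -1.5, 0], [0, 0, 0], -1], [[0, -3, 0], [0, 0, 0], -1], [[0, -3, 0], [0, 0, 0], -1]])

```text
time: 17.3
tool_pos: [0.5199, -0.0091, 0.0124]
ee_rot: [-3.141, -0.0, -3.013]
wrist_force: [-2.5, 0.6, -0.2]
width: 0.0005
```

Request:
move_arm(targets=[[[0, -1, 0], [0, 0, 0], -1], [[0, -2, 0], [0, 0, 0], -1], [[0, -2, 0], [0, 0, 0], -1]])

```text
time: 17.68
tool_pos: [0.5201, -0.0094, 0.0125]
ee_rot: [3.139, 0.0, -3.012]
wrist_force: [-3.2, 5.1, -0.2]
width: 0.0003
```

Request:
move_arm(targets=[[[0, -1, 0], [0, 0, 0], -1], [[0, -2, 0], [0, 0, 0], -1], [[0, -3, 0], [0, 0, 0], -1], [[0, -4, 0], [0, 0, 0], -1], [[0, -4, 0], [0, 0, 0], -1]])

```text
time: 18.3
tool_pos: [0.5206, -0.0121, 0.0125]
ee_rot: [3.137, 0.0, -3.012]
wrist_force: [-2.2, 8.0, 0.6]
width: 0.0004
```

Request:
move_arm(targets=[[[0, -1, 0], [0, 0, 0], -1], [[0, -2, 0], [0, 0, 0], -1], [[0, -3, 0], [0, 0, 0], -1], [[0, -3.5, 0], [0, 0, 0], -1], [[0, -3.5, 0], [0, 0, 0], -1], [[0, -3.5, 0], [0, 0, 0], -1]])

```text
time: 19.05
tool_pos: [0.5209, -0.0144, 0.0125]
ee_rot: [3.134, 0.0, -3.012]
wrist_force: [-3.0, 11.4, 1.7]
width: 0.0006
```

Request:
move_arm(targets=[[[0, 0, 0], [0, 0, 0], -1], [[0, 0, 0], [0, 0, 0], -1], [[0, 0, 0], [0, 0, 0], -1], [[0, 0, 0], [0, 0, 0], -1], [[0, 0, 0], [0, 0, 0], -1], [[0, 0, 0], [0, 0, 0], -1], [[0, 0, 0], [0, 0, 0], -1], [[0, 0, 0], [0, 0, 0], -1], [[0, 0, 0], [0, 0, 0], -1], [[0, 0, 0], [0, 0, 0], -1]])

```text
time: 20.3
tool_pos: [0.5209, -0.0144, 0.0125]
ee_rot: [3.134, 0.0, -3.012]
wrist_force: [-2.7, 10.1, 1.4]
width: 0.0005
```

Request:
move_arm(targets=[[[0, 2, 0], [0, 0, 0], -1], [[0, 4, 0], [0, 0, 0], -1], [[0, 6, 0], [0, 0, 0], -1], [[0, 8, 0], [0, 0, 0], -1], [[0, 10, 0], [0, 0, 0], -1], [[0, 12, 0], [0, 0, 0], -1], [[0, 13, 0], [0, 0, 0], -1], [[0, 13, 0], [0, 0, 0], -1]])

```text
time: 21.3
tool_pos: [0.5196, -0.0058, 0.0125]
ee_rot: [-3.141, 0.0, -3.013]
wrist_force: [-3.1, -1.9, 0.6]
width: 0.0007
```

Request:
move_arm(targets=[[[0, 0, -5], [0, 0, 0], -1], [[0, 0, -12], [0, 0, 0], -1], [[0, 0, -20], [0, 0, 0], -1], [[0, 0, -30], [0, 0, 0], -1], [[0, 0, -45], [0, 0, 0], -1], [[0, 0, -65], [0, 0, 0], -1], [[0, 0, -95], [0, 0, 0], -1], [[0, 0, -130], [0, 0, 0], -1], [[0, 0, -165], [0, 0, 0], -1], [[0, 0, -165], [0, 0, 0], -1], [[0, 0, -165], [0, 0, 0], -1], [[0, 0, -165], [0, 0, 0], -1], [[0, 0, -165], [0, 0, 0], -1], [[0, 0, -165], [0, 0, 0], -1], [[0, 0, -165], [0, 0, 0], -1], [[0, 0, -165], [0, 0, 0], -1]])

```text
time: 23.3
tool_pos: [0.5195, -0.0053, 0.1775]
ee_rot: [-3.142, 0.0, -3.012]
wrist_force: [-0.8, -0.3, 0.7]
width: 0.0006
```

```bash
python3 - <<'E'
from h import *
o,im=snap('wrist','w8.png'); print(o['tool_pos'],o['wrist_force'])
_,s=snap('scene','s8.png')
cv2.imwrite('pics/c8.png',np.hstack([cv2.resize(im[60:360,120:520],(400,300)),cv2.resize(s[220:370,270:470],(400,300))])[:,:,::-1])
E
```

```text
[ 0.51953089 -0.0053257   0.17745701] [-0.77987707 -0.2506844   0.67381489]
```

View pics/c8.png

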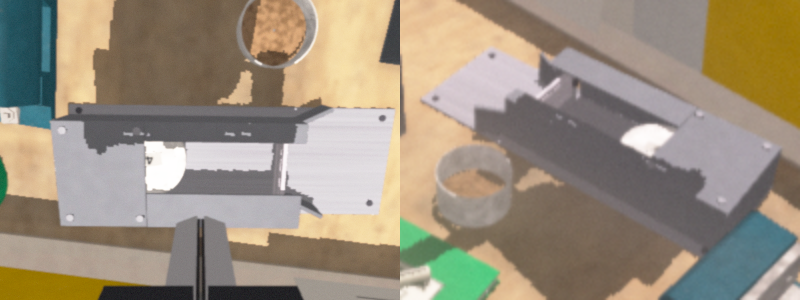

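```bash
python3 - <<'E'
from h import *
o=status.get_obs(); d=np.array([.108,-.9942]);n=np.array([.9942,.108]);O=np.array([.5144,.0681])
for nm,uv,z in [('tin trailing edge',(306,225),.04),('gate a',(406,204),.04),('gate b',(402,251),.04)]:
    q=ray('wrist',o,uv,z)[:2]-O; print(nm,(1000*q@d).round(1),(1000*q@n).round(1))
order.close_job(); print(status.get_obs()['time'])
E
```

```text
tin trailing edge 86.1 -4.5
gate a -0.7 -25.2
gate b -0.8 17.9
the job is handed in; nothing more can be done
the job is handed in; nothing more can be done
```

The job is done and handed in after about 23 s of robot time; no verdict was reported.

**What I did**
- I gripped the lidded tin and stood it on the loading plate at chute x of about -78 mm. I then pushed it through the gate with the shut fingers; the readings along the way were about 5 to 7 N.
- I met the plunger with the tin's centre at about x 120 mm. I pressed it about 5 to 6 mm, with wrist force 10 to 11 N, and held it for over a second.
- I eased back until the contact force was gone, then lifted the fingers straight up through the slot.

**Last checks**
- **Tin:** it lies inside with its trailing lid edge at chute x of about 86 mm, so its centre is at about 120 mm, within the 100 to 145 mm allowed.
- **Gate:** it looks shut, with both points I measured on it at x of about -1 mm.
- **Arm:** it is clear of everything, with wrist force under 1.1 N.
- **Open tin:** I kept clear of it. It looks in place in the last picture, though I did not measure it.

**What disagreed:** my two estimates of the chute's centre line, one from the plate edges and one from the roof slot, differed by about 5 mm sideways. I ran the fingers between the two, which left about 10 mm or more of slot margin either way. A sideways force of 2 to 3 N stayed on the fingers inside the chute, probably from the gate, and vanished once they were lifted out. I judged the plunger's travel only from force and finger motion, as it cannot be seen.

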